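Lock the bench stop with its quick-release pin

ROBOT

A 7-joint arm with a two-finger parallel gripper is mounted at the origin on the work surface. World frame = base frame: x ahead of the robot, y to its left, z up, the work surface at z = 0. Lengths are in m, angles in rad, forces in N, time in s.
With the tool pointing down it reaches from about 0.425 to 0.925 m from the base axis. Payload 6.8 kg.
Tool frame: the origin (TCP) lies on the front face of the gripper's body, between the roots of the fingers; the fingertips stand 73 mm ahead of it and the grasp point (between the pads) lies 54 mm ahead of it; z points along the fingers, y is the direction in which the jaws open and shut (so a half turn about z gives the same grasp; the last joint's range is limited). The gripper opens to 85 mm and grips with 20 to 120 N. Pads are 22 mm wide; open, the fingers measure 114 mm over their backs; the gripper's body (76 mm by 85 mm) begins 54 mm behind the grasp point. The pads swing forward as they close: fully open they stand 13 mm farther back than shut.
Start: joints at [1.026, 0.477, 0.022, 1.555, -0.011, 1.109, -0.083], TCP at [0.286, -0.612, 0.304] pointing down, gripper open.
Joint ranges: [-2.96, 2.96], [-0.34, 2.1], [-1.41, 1.46], [0.24, 2.44], [-1.37, 4.51], [0.17, 1.92], [-2.96, 2.96]. Speed limits (rad/s): [2.39, 2.39, 3.14, 3.14, 3.14, 3.14, 3.14].

INTERFACE

Orientations are given as a rotation vector (axis times angle).
In Python, from bench import * gives the robot as it stands.
- The arm moves only by the tool jog_arm, never from a script. Its argument "plan" is a list of rows, each a list of 2 entries, a list of its own where there are three numbers: the shift along the world's x, y, z in cm, then the turn about the world's z in rad. In form: [[[tx, ty, tz], twist], ...]. A call has 1 to 12 rows; each row shifts and turns the commanded pose from where the row before left it; what a row does not reach is not made up. A row lasts 1/10 s, in which the tool goes at most 50 mm and 8.59 degrees, less where a joint would pass 70% of its speed; a pose out of reach is approached as far as the arm can. A call is refused whole if a number of a shift passes 5 or a number of a turn 0.15, either way. A call with a gripper value outside its range is refused whole. "hand" is the finger opening in cm, from 0 to 8.54, set as the call begins (left out, the last holds). The fingers move at their own pace and stop on an object; "grip_force" is the grip in N (left out, the last holds). Time passes only in rows, so rows that do not move let the fingers close. It gives the time, the measured TCP pose, the force and the opening at its end, in the units of the state.
- get_obs(): the state, without advancing time (a new reading comes with each control period).
- grab_frame(name): name is "scene" or "side" or "wrist"; returns the picture (384x512x3 uint8, red, green, blue); there is no depth.
- get_calibration(name): a dict with "intrinsics" (3x3 intrinsics, pixels), "xyz" and "orientation" of the camera in the world. Camera axes: x right, y down, z forward; pixel columns grow to the right and rows downward; lengths in m; the calibration is good to about 2 mm. A picture is of the moment at which its call begins: read the wrist's pose just before it. get_calibration takes no time and is no camera call; for the wrist camera it gives the pose at the moment of the call.
- hand_in(): hands the job in, once; it reports no verdict.
The state is a dict: "clock": time; "joints": joint angles; "qvel": joint speeds; "tau": joint torques, N m; "tcp_pos": TCP position; "orientation": TCP orientation; "contact_force": force on the tool from outside, world axes, zero at the start; "moment": the same for the moment, N m; "grip_width": finger opening in m.
Only numpy, scipy, OpenCV 4.12 (cv2) and the standard library are available. Lean on these libraries where they do the work, as an engineer would, in place of code of your own. Each camera call takes 0.05 s, during which the arm holds its last target. There are 200 camera calls.

TASK

Lock the bench stop with its quick-release pin: bring the pin from its wooden rest to the stop bar's hole and shift the bar (the pin's nose can drag it) to where you feel the pin drop into the hidden socket hole underneath. Push the pin fully home with its side thumb button held in, then let go so that the button springs out and the pin stays locked, upright with its collar down on the bar. Go gently: never press the pin on the stop harder than 40 N, and leave the stone, hammer, tin and chisel where they are.

Things in the scene. Friction and masses are not known exactly. Their poses are not given: they have to be found in the camera images.
- pin: Quick-release pin hanging upright in the wooden rest, about 0.2 kg. Origin: centre of its collar's underside (steel disc, 34 mm diameter, 5 mm thick); z up along the pin. Above: black handle block 9 to 51 mm above the origin, 20 mm along x, 24 mm along y, a thumb button standing 5 mm out of its +y face. Below: the shank (see pin_tip).
- pin_grip (a point): Middle of the pin's handle at button height, 32 mm above the collar's underside; axes as the pin. Squeezing the handle along y (29 mm over the button, 24 mm once flush) presses the button in; squeezing along x does not.
- button (a joint): Travel of the thumb button, m: 0 fully out, 0.005 flush with the handle (locking stud fully in), 0.006 end stop. Spring: about 3.5 N at the start, 7 N when flush; it comes out only where the stud has room to come out.
- rest: Fixed wooden block 75 x 75 x 55 mm with an upright 26 mm hole right through, in which the pin hangs by its collar. Origin: centre of the underside; z up.
- base: Bench stop, fixed: grey steel channel 62 mm (x, plus lugs at the foot) by 220 mm (y), 50 mm high. Origin: centre of underside; y along the channel, z up. In it slides the steel stop bar along y, 44 mm wide, 10 mm thick, its top 50 mm above the origin, flush with the channel; at its +y end, 117 mm from the bar's hole, the stop head 70 mm wide, 14 mm thick, rises 46 mm.
- bar (a joint): Slide of the stop bar along the base's +y, m: 0 when the bar's hole is over point plate_mark; starts 4 to 26 mm to the + side; range -0.05 to 0.03. It drags with about 3 N of friction and stays where it is left.
- bar_hole (a point): Centre of the mouth of the bar's only hole, on the bar's top face: upright, right through the 10 mm bar, 14 mm in diameter with a 1 mm chamfer. With the pin's nose in it the pin drags the bar along.
- stone: Bystander: rough grey stone block 90 x 130 x 60 mm, loose.
- mallet: Bystander: hammer lying on the bench, loose.
- tin: Bystander: steel tin 66 mm in diameter, 100 mm tall, loose.
- bystander_chisel: Bystander: steel chisel 195 mm long lying on the bench, loose.
- pin_tip (a point): Flat tip of the pin's round steel shank, 42 mm below the collar's underside. Shank 12 mm in diameter, its last 9 mm tapering to 8 mm. A round locking stud (6 mm) stands 5 mm out of the shank on the pin's +y side, 11.5 to 17.5 mm above the tip; it moves with the thumb button and is flush with the shank only while the button is fully in.
- plate_mark (a point): Centre-line point on the top face of the hidden socket plate, under the bar, 40 mm above the bench, 20 mm to +y of the base's middle. The plate is 12 mm thick, fixed, with one upright 14 mm hole (1 mm chamfer, open below), 4 to 36 mm from this point towards the base's -y, different each time: feel for it; elsewhere the pin's tip stops on the plate. Home: pin's origin 10 mm above this height.
Things that resemble listed ones, but are neither listed nor needed, are in the scene too. What is shaped like the pin but green, purple or yellow is not meant.

How it is judged:
On the way:
1. the pin is fully home in the stop while its button is still held in (z of pin in the frame of base between 0.046 and 0.0525 m and horizontal distance between pin and bar_hole below 0.004 m and value of joint button above 0.004 m), for 0.1 s.
At the end, for the whole second after the job is handed in: The pin stands through bar and socket, upright within 0.1 rad, within 4 mm of the bar hole's centre, its collar's underside no more than 2.5 mm above the bar's top; its button is out (less than 1 mm in) and it is at rest (z of pin in the frame of base between 0.046 and 0.0525 m and horizontal distance between pin and bar_hole below 0.004 m and horizontal distance between pin and plate_mark below 0.04 m and angle between pin's own z axis and vertical below 0.1 rad and value of joint button below 0.001 m and linear speed of pin below 0.02 m/s); the robot touches nothing.
It fails at once if the pin is pressed against the bench stop with more than 40 N (contact force between pin and base above 40 N).
It fails at once if a bystander is moved by more than 20 mm (distance of any of stone, mallet, tin, bystander_chisel from where it was at the start of the episode above 0.02 m).
It also fails if it takes over 72 s, if anything falls off the work surface, if the arm or the gripper's body presses on something with over 40 N, if the wrist force passes 120 N, or if a joint passes its speed limit or range.

## Working session

There is one attempt and no reset: what is moved stays moved. The work goes in short steps, Python scripts to look and compute and a tool call to move; the robot and the scene stay as the last step left them, time stands still between calls to the robot, and variables do not carry over. Pictures are saved under pics/ and viewed, about 8 in all and at most 12, crops included, and the job is handed in when it is done.

Besides the shell and the picture viewer there is one more tool, called after "Call:" by a JSON object that holds its "method" and its "body". jog_arm: Moves the arm, as the interface text tells. Its arguments: {"type":"object","properties":{"plan":{"type":"array","items":{"type":"array"}},"hand":{"type":"number"},"grip_force":{"type":"number"}},"required":["plan"]}

```bash
mkdir -p pics; cat > h.py <<'E'
from bench import *
import numpy as np, cv2
from scipy.spatial.transform import Rotation as R
def cal(n):
    c=get_calibration(n); o=np.array(c["orientation"],float)
    M=o if o.shape==(3,3) else R.from_rotvec(o).as_matrix()
    return np.array(c["intrinsics"]),np.array(c["xyz"]),M
def ray(c,u,v):
    K,t,M=c; return t,M@np.linalg.solve(K,[u,v,1.])
def onz(c,u,v,z):
    t,d=ray(c,u,v); return t+d*(z-t[2])/d[2]
def proj(c,P):
    K,t,M=c; q=K@(M.T@(np.array(P)-t)); return q[:2]/q[2]
def tri(c1,p1,c2,p2):
    t1,d1=ray(c1,*p1);t2,d2=ray(c2,*p2)
    s=np.linalg.lstsq(np.c_[d1,-d2],t2-t1,rcond=None)[0]
    a=t1+d1*s[0];b=t2+d2*s[1]; return (a+b)/2,np.linalg.norm(a-b)
def save(n,im): cv2.imwrite('pics/'+n+'.png',im[:,:,::-1])
E
python3 - <<'E'
from h import *
import pickle
o=get_obs();print(o['tcp_pos'],o['orientation'],o['contact_force'],o['grip_width'])
d={}
for n in ['scene','side','wrist']:
    c=cal(n);im=grab_frame(n);d[n]=(c,im);save(n+'0',im);print(n,c)
pickle.dump(d,open('f0.pkl','wb'))
E
```

```text
[ 0.28532947 -0.61123576  0.30292846] [-3.06529388e+00 -6.80329738e-01  8.64558645e-04] [-0.81273807  0.36360574 -0.46334914] 0.08540463449366448
scene (array([[428.08368605,   0.        , 251.66873002],
       [  0.        , 428.08368605, 187.29424502],
       [  0.        ,   0.        ,   1.        ]]), array([ 1.35867004, -0.24644036,  0.63548465]), array([[ 0.32152227,  0.52011415, -0.79126778],
       [ 0.94680617, -0.18847699,  0.26083423],
       [-0.0134722 , -0.83304123, -0.55304684]]))
side (array([[438.67172163,   0.        , 255.57211987],
       [  0.        , 438.67172163, 191.18662441],
       [  0.        ,   0.        ,   1.        ]]), array([ 0.53562511, -0.64707881,  0.73831326]), array([[ 0.99441477, -0.0840373 ,  0.06385136],
       [-0.10450362, -0.69931364,  0.70713465],
       [-0.01477356, -0.70985784, -0.70419002]]))
wrist (array([[299.96558957,   0.        , 249.97471178],
       [  0.        , 299.96558957, 194.10730508],
       [  0.        ,   0.        ,   1.        ]]), array([ 0.35951546, -0.57547275,  0.37323028]), array([[ 0.42284879, -0.85781461, -0.29215236],
       [-0.90619806, -0.40097948, -0.13424055],
       [-0.00199359,  0.32151136, -0.94690362]]))
```

View pics/scene0.png

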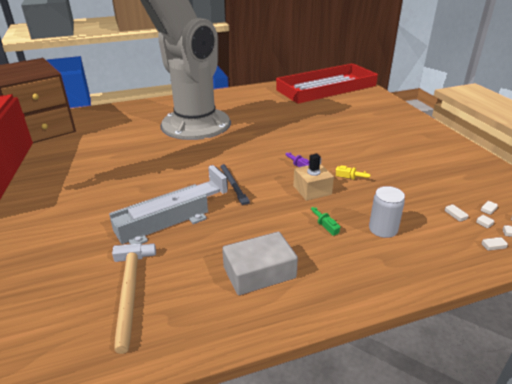

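View pics/side0.png

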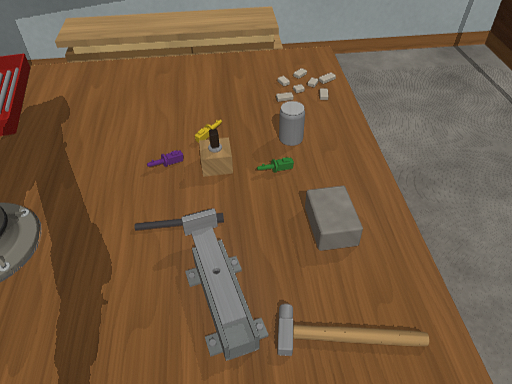

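Scene: the black-handled pin is in the wooden rest at (314,163). The green (326,221), purple (297,160) and yellow (352,173) lookalikes lie on the bench. Side: pin at (214,140), bar hole at (216,271), head at (203,222). The black one in the rest fits; I'll confirm it in an enlarged crop.

```bash
python3 - <<'E'
from h import *
import pickle
d=pickle.load(open('f0.pkl','rb'))
r=lambda n,x,y,w,h,s:cv2.resize(d[n][1][y:y+h,x:x+w],None,fx=s,fy=s,interpolation=cv2.INTER_CUBIC)
a=r('scene',285,140,60,60,5);b=r('side',185,115,60,60,5)
c=r('side',130,200,150,160,3.75)
L=np.vstack([a,b]);save('crop1',np.hstack([L,c]))
S=d['scene'][0];s=d['side'][0]
print('pin tops',tri(S,(315,155),s,(213,129)))
print('hole z.05',onz(s,216,271,.05))
print('wood top center z.055 guess',onz(s,214,147,.06))
E
```

```text
pin tops (array([0.51459842, 0.20261923, 0.10775855]), np.float64(0.006361145872027379))
hole z.05 [ 0.50158733 -0.15953588  0.05      ]
wood top center z.055 guess [0.51206946 0.19906118 0.06      ]
```

View pics/crop1.png

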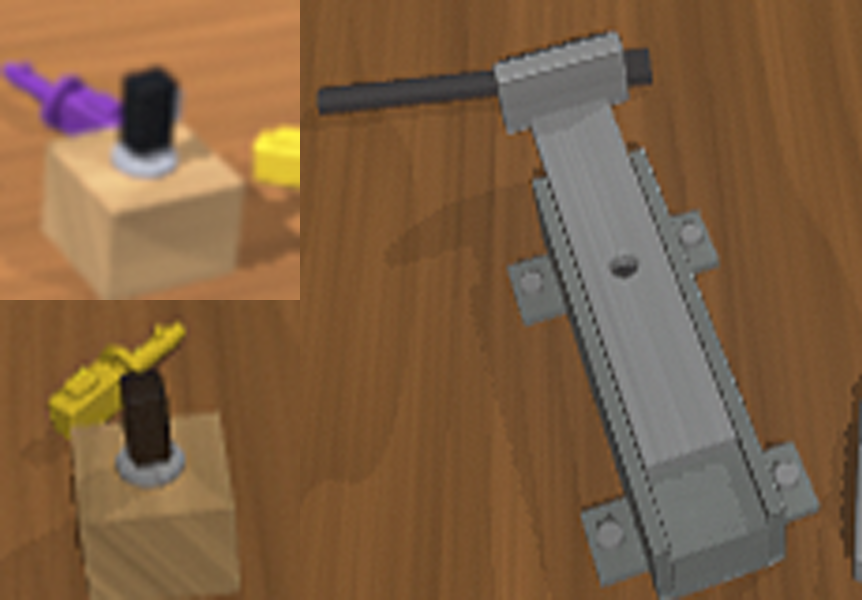

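Call:
{"method": "jog_arm", "body": {"plan": [[[2.1,4.5,0],0],[[2.1,4.5,0],0],[[2.1,4.5,0],0],[[2.1,4.5,0],0],[[2.1,4.5,0],0],[[2.1,4.5,0],0],[[2.1,4.5,0],0],[[2.1,4.5,0],0],[[2.1,4.5,0],0],[[2.1,4.5,0],0],[[0,0,0],0],[[0,0,0],0]]}}

```text
clock: 1.35
tcp_pos: [0.4958, -0.1604, 0.3037]
orientation: [-3.066, -0.686, 0.001]
contact_force: [-0.8, -0.4, -0.5]
grip_width: 0.0855
```

```bash
python3 - <<'E'
from h import *
import pickle
o=get_obs();print(o['clock'],o['tcp_pos'],o['orientation'],np.abs(o['qvel']).max())
c=cal('wrist');im=grab_frame('wrist');pickle.dump((c,im),open('w1.pkl','wb'));save('w1',im)
E
```

```text
1.35 [ 0.49582068 -0.16043947  0.30373051] [-3.06571773e+00 -6.85601336e-01  6.23852423e-04] 0.047711359911146695
```

Call:
{"method": "jog_arm", "body": {"plan": [[[0.2,4,0],0],[[0.2,4,0],0],[[0.2,4,0],0],[[0.2,4,0],0],[[0.2,4,0],0],[[0.2,4,0],0],[[0.2,4,0],0],[[0.2,4,0],0],[[0,3,0],0],[[0,0,0],0],[[0,0,0],0]]}}

```text
clock: 2.5
tcp_pos: [0.512, 0.1868, 0.3035]
orientation: [3.067, 0.678, -0.001]
contact_force: [0.3, -0.5, 0.5]
grip_width: 0.0855
```

```bash
python3 - <<'E'
from h import *
import pickle
o=get_obs();print(o['clock'],o['tcp_pos'],o['orientation'],np.abs(o['qvel']).max())
c=cal('wrist');im2=grab_frame('wrist');pickle.dump((c,im2),open('w2.pkl','wb'));save('w2',im2)
im=pickle.load(open('w1.pkl','rb'))[1]
x,y=np.round(proj(c,(.514,.2,.08))).astype(int);print(x,y)
b=cv2.resize(im2[max(0,y-75):max(0,y-75)+150,max(0,x-70):max(0,x-70)+140],None,fx=3,fy=3,interpolation=cv2.INTER_CUBIC)
a=cv2.resize(im[:,120:400],None,fx=1.17,fy=1.1719)[:450]
print(a.shape,b.shape)
H=min(a.shape[0],b.shape[0]);save('m2',np.hstack([a[:H],b[:H]]))
E
```

```text
2.5 [0.51196132 0.18683138 0.30351409] [ 3.06652719e+00  6.78184584e-01 -1.16503623e-03] 0.024059797230193445
240 171
(450, 328, 3) (450, 420, 3)
```

View pics/m2.png

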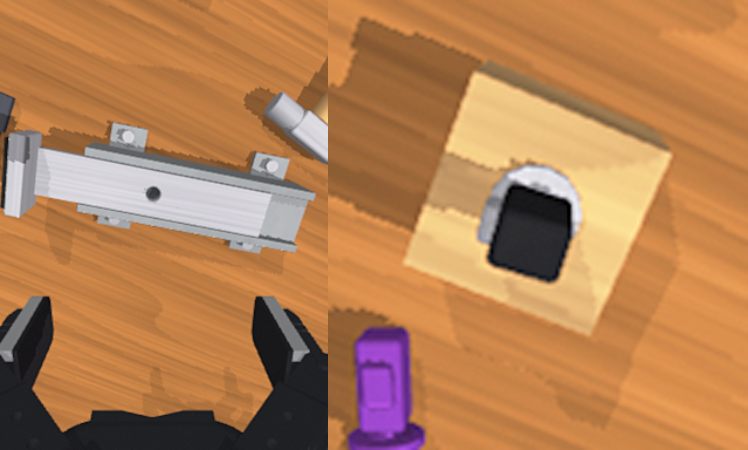

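The wrist view shows the button as a grey patch on the image-left side of the handle (487,225), which is the world +y side and agrees with the scene view. The bar hole is at montage (153,193), and the head is at the +y end.

```bash
python3 - <<'E'
from h import *
import pickle
c,im=pickle.load(open('w2.pkl','rb'))
g=cv2.cvtColor(im,cv2.COLOR_RGB2GRAY)
m=((im.max(2)<60)).astype(np.uint8); m[:140]=0;m[200:]=0;m[:,:215]=0;m[:,265:]=0
n,l,s,_=cv2.connectedComponentsWithStats(m);k=1+np.argmax(s[1:,4]);print(s[k])
cn=cv2.findContours((l==k).astype(np.uint8),0,1)[0][0]
ap=cv2.approxPolyDP(cn,3,True)[:,0];print(ap.tolist())
f=lambda u,v:(170+(u-328)/3,96+v/3)
A=onz(c,*f(490,265),.106);B=onz(c,*f(557,282),.106)
print('top edge',A,B,np.linalg.norm(A-B),'yaw of +y side dir',np.degrees(np.arctan2(*(A-B)[1::-1])))
C=onz(c,*f(510,185),.064);D=onz(c,*f(570,197),.064);print('bot edge',C,D,np.linalg.norm(C-D),np.degrees(np.arctan2(*(C-D)[1::-1])))
print('center est',(A+B+C+D)/4)
# collar: bright ring circle, approx
for q in [(480,225),(580,215),(540,165)]: print('collar pt',onz(c,*f(*q),.06))
for q in [(482,64),(670,153),(590,334),(405,264)]: print('rest corner',onz(c,*f(*q),.055))
c,im=pickle.load(open('w1.pkl','rb'))
g=cv2.cvtColor(im,cv2.COLOR_RGB2GRAY); 
h=g[150:185,235:270]; m=(h<110).astype(np.uint8);n,l,s,ce=cv2.connectedComponentsWithStats(m);k=1+np.argmax(s[1:,4]);print('hole px',ce[k]+[235,150],s[k])
P=onz(c,*(ce[k]+[235,150]),.05);print('hole',P)
f=lambda u,v:(120+u/1.17,v/1.1719)
for a,b in [((86,148),(315,193)),((90,143),(310,186)),((78,208),(297,247))]:
  a=onz(c,*f(*a),.05);b=onz(c,*f(*b),.05);print(a,b,np.linalg.norm(a-b),np.degrees(np.arctan2(*(a-b)[1::-1])))
big=cv2.resize(im[110:220,115:395],None,fx=2.85,fy=2.85,interpolation=cv2.INTER_CUBIC)
hs=cv2.cvtColor(im,cv2.COLOR_RGB2HSV);m=((hs[:,:,1]<40)&(g>190)).astype(np.uint8)
mb=cv2.resize(m[110:220,115:395]*255,None,fx=2.85,fy=2.85);save('b1',np.vstack([big,np.dstack([mb]*3)]))
E
```

```text
[224 158  27  32 647]
[[231, 158], [224, 183], [243, 189], [250, 164]]
top edge [0.5020742  0.21018316 0.106     ] [0.50579966 0.18898005 0.106     ] 0.021527916636429903 yaw of +y side dir 99.96533062264929
bot edge [0.51862556 0.21344995 0.064     ] [0.52358145 0.19265467 0.064     ] 0.021377664061168658 103.40457151160473
center est [0.51252022 0.20131696 0.085     ]
collar pt [0.49988908 0.21723044 0.06      ]
collar pt [0.51833641 0.18625767 0.06      ]
collar pt [0.5287112  0.20664819 0.06      ]
rest corner [0.55127282 0.2389232  0.055     ]
rest corner [0.55115731 0.16629758 0.055     ]
rest corner [0.47690742 0.16251756 0.055     ]
rest corner [0.47316866 0.23646312 0.055     ]
hole px [250.56565657 164.70707071] [10 10 12 11 99]
hole [ 0.50143397 -0.15702303  0.05      ]
[ 0.51331665 -0.08460597  0.05      ] [ 0.56661007 -0.29544765  0.05      ] 0.2174727568320526 104.18525557941072
[ 0.51895847 -0.08623143  0.05      ] [ 0.57024573 -0.28745663  0.05      ] 0.20765828588717555 104.2988250517904
[ 0.45773699 -0.09853261  0.05      ] [ 0.51295477 -0.30997234  0.05      ] 0.2185309137821188 104.63599023972036
```

View pics/b1.png

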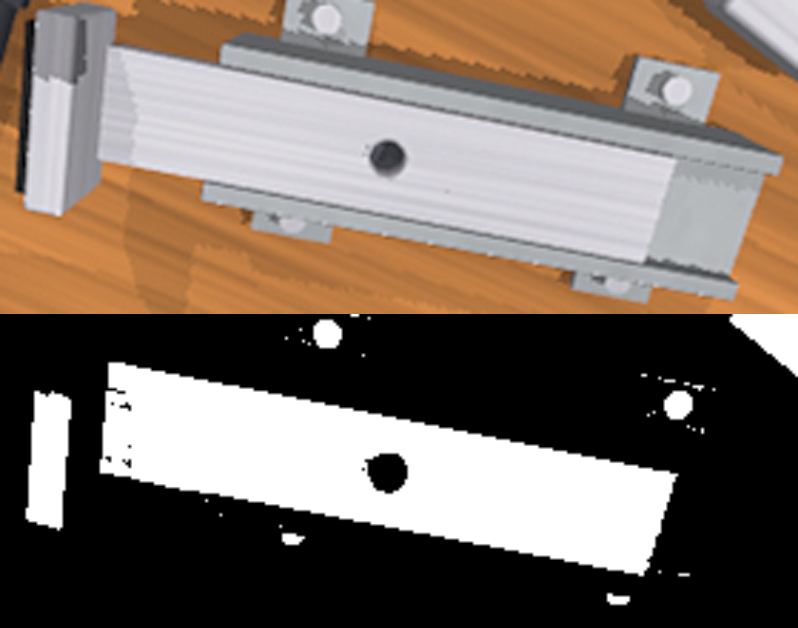

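Checks agree: rest centre (0.513, 0.201) against handle centre (0.5125, 0.2013), and channel length 0.218 against 0.220. Bar joint is about +21 mm, base +y at 104.5°, pin +y at about 102°. Going to grasp.

Call:
{"method": "jog_arm", "body": {"plan": [[[0.1,1.4,0],-0.075],[[0,0,-3],-0.075],[[0,0,-3],-0.075],[[0,0,-3],0],[[0,0,-2],0],[[0,0,-1],0],[[0,0,0],0],[[0,0,0],0]]}}

```text
clock: 3.35
tcp_pos: [0.5133, 0.2017, 0.1847]
orientation: [3.124, 0.33, 0.002]
contact_force: [1.1, -0.2, 0.5]
grip_width: 0.0855
```

```bash
python3 - <<'E'
from h import *
o=get_obs();print(o['tcp_pos'],o['orientation'])
c=cal('wrist');im=grab_frame('wrist')
x,y=proj(c,(.513,.201,.085)).astype(int);print(x,y,proj(c,(.513,.201,.106)))
g=cv2.resize(im[100:384,90:410],None,fx=2,fy=2);save('w3',g)
E
```

```text
[0.51331937 0.20167933 0.18472053] [3.12421698e+00 3.29755901e-01 1.78387389e-03]
252 231 [252.95145411 248.39353846]
```

View pics/w3.png

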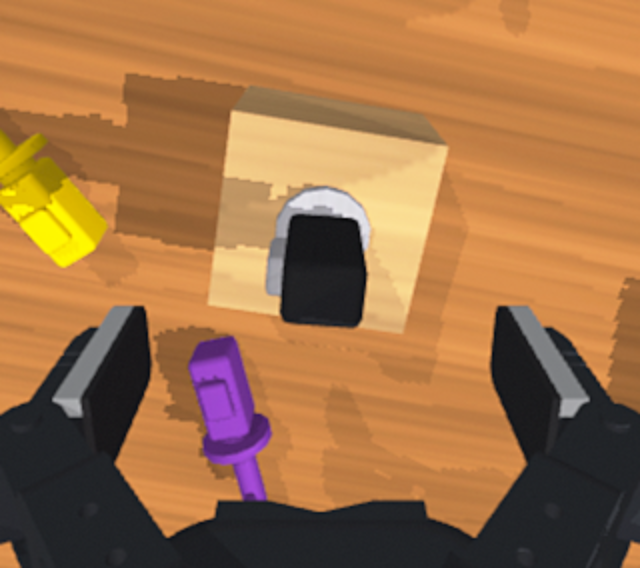

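The button is clearly on the left flank (273,265) of the black pin and the jaws straddle it. Descend and grip.

Call:
{"method": "jog_arm", "body": {"plan": [[[0,-0.1,-2],-0.04],[[0,0,-1.5],0],[[0,0,-0.9],0],[[0,0,0],0],[[0,0,0],0]]}}

```text
clock: 3.9
tcp_pos: [0.5127, 0.2016, 0.1401]
orientation: [-3.13, -0.27, -0.0]
contact_force: [-0.1, -0.2, -0.0]
grip_width: 0.0854
```

Call:
{"method": "jog_arm", "body": {"plan": [[[0,0,0],0],[[0,0,0],0],[[0,0,0],0],[[0,0,0],0],[[0,0,0],0],[[0,0,0],0],[[0,0,0],0],[[0,0,0],0]], "hand": 0.5, "grip_force": 50}}

```text
clock: 4.7
tcp_pos: [0.513, 0.2012, 0.1405]
orientation: [3.13, 0.269, 0.002]
contact_force: [-0.4, -1.6, 5.4]
grip_width: 0.0237
```

Width is 23.7 mm, so the button is flush. Lift.

Call:
{"method": "jog_arm", "body": {"plan": [[[0,0,1],0],[[0,0,2],0],[[0,0,3],0],[[0,0,3],0],[[0,0,1],0],[[0,0,0],0],[[0,0,0],0]]}}

```text
clock: 5.4
tcp_pos: [0.5119, 0.201, 0.2388]
orientation: [3.129, 0.269, -0.002]
contact_force: [0.1, 1.1, -2.0]
grip_width: 0.0233
```

```bash
python3 - <<'E'
from h import *
o=get_obs();print(o['clock'],o['tcp_pos'],o['contact_force'],o['grip_width'])
t=o['tcp_pos']
for n in ['scene','side']:
    c=cal(n);im=grab_frame(n)
    x,y=proj(c,t-[0,0,.09]).astype(int)
    cr=im[y-45:y+45,x-40:x+40].copy()
    print(n,x,y,'exp tip if origin tcp-.0855:',proj(c,t-[0,0,.1275])-[x-40,y-45])
    r=cv2.resize(cr,None,fx=4.8,fy=5,interpolation=cv2.INTER_CUBIC)
    L=r if n=='scene' else np.hstack([L,r])
save('lift',L)
E
```

```text
5.4 [0.51192059 0.20096206 0.23882049] [ 0.10889911  1.08143828 -2.03247507] 0.02330969993292321
scene 315 138 exp tip if origin tcp-.0855: [39.65960549 59.27065963]
side 210 116 exp tip if origin tcp-.0855: [42.14215111 58.59432202]
```

View pics/lift.png

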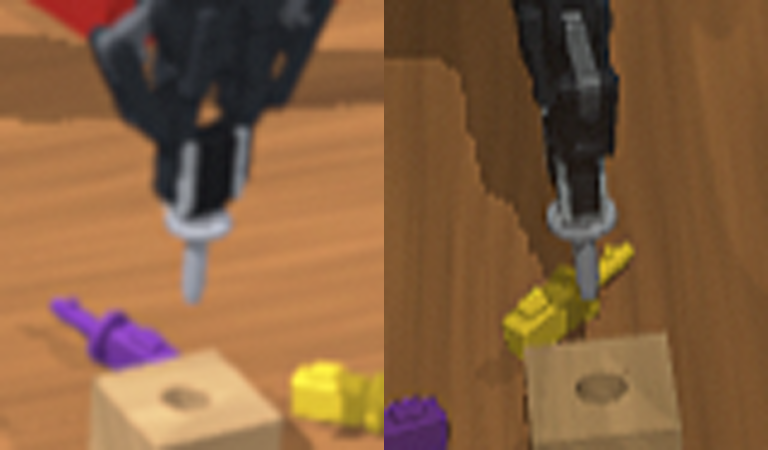

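The pin is held upright, its tip within 1 px of where the grasp predicts. Carry it over the bar hole.

Call:
{"method": "jog_arm", "body": {"plan": [[[0,0,3],0],[[-0.1,-4,0],0],[[-0.1,-4,0],0],[[-0.1,-4,0],0],[[-0.1,-4,0],0],[[-0.1,-4,0],0],[[-0.1,-4,0],0],[[-0.1,-4,0],0],[[-0.1,-4,0],0],[[-0.2,-4,0],0],[[0,0,0],0],[[0,0,0],0]]}}

```text
clock: 6.7
tcp_pos: [0.5018, -0.1595, 0.2686]
orientation: [-3.13, -0.265, 0.004]
contact_force: [0.4, 0.3, -1.7]
grip_width: 0.0234
```

Call:
{"method": "jog_arm", "body": {"plan": [[[0,0,-3],0],[[0,0,-2.5],0],[[0,0,-1.5],0],[[0,0,-0.5],0],[[0,0,0],0],[[0,0,0],0],[[0,0,0],0]]}}

```text
clock: 7.4
tcp_pos: [0.5032, -0.1584, 0.1959]
orientation: [3.129, 0.27, 0.003]
contact_force: [-0.7, -0.6, -1.3]
grip_width: 0.0238
```

```bash
cat > look.py <<'E'
from h import *
import sys
o=get_obs();t=o['tcp_pos'];print(o['clock'],t,o['contact_force'],o['grip_width'])
L=[]
for n in ['scene','side']:
    c=cal(n);im=grab_frame(n)
    x,y=proj(c,[t[0],t[1],.06]).astype(int)
    print(n,'crop origin',x-40,y-50,'tip exp',proj(c,t-[0,0,.1285]),'hole exp',proj(c,[.5015,-.158,.05]))
    L.append(cv2.resize(im[y-50:y+40,x-40:x+40],None,fx=5,fy=5,interpolation=cv2.INTER_CUBIC))
save(sys.argv[1],np.hstack(L))
E
python3 look.py above
```

```text
7.4 [ 0.50324517 -0.15843374  0.19586408] [-0.65262715 -0.5651992  -1.32004761] 0.02378622157288794
scene crop origin 134 144 tip exp [173.96562623 192.25976358] hole exp [174.84164757 197.83332011]
side crop origin 176 217 tip exp [216.13638791 264.99344611] hole exp [215.92062983 270.33099826]
```

View pics/above.png

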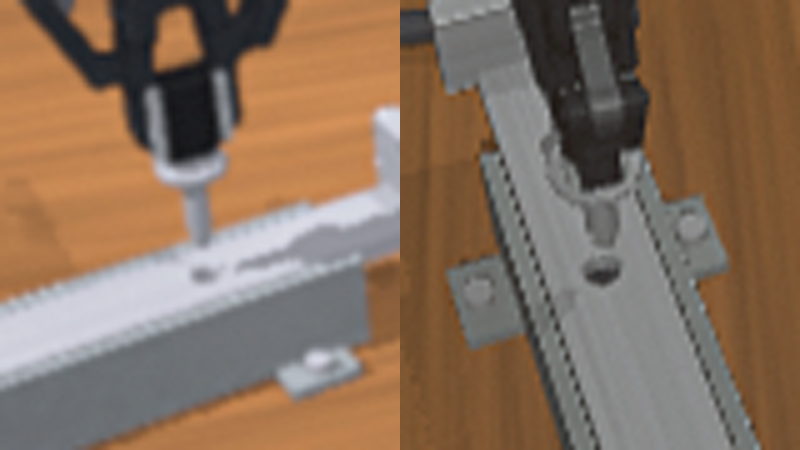

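```bash
python3 - <<'E'
from h import *
S=cal('scene');s=cal('side')
print('hole',tri(S,(174.8,198.6),s,(216.6,271.2)),onz(S,174.8,198.6,.05),onz(s,216.6,271.2,.05))
for dv in (0,-.7):
  print('tip',tri(S,(174.6,192.6+dv),s,(216.6,265.6+dv)),onz(S,174.6,192.6+dv,.0674),onz(s,216.6,265.6+dv,.0674))
E
```

```text
hole (array([ 0.50252894, -0.15864397,  0.04834445]), np.float64(0.0005210133913368429)) [ 0.50465177 -0.15866954  0.05      ] [ 0.50269446 -0.16011915  0.05      ]
tip (array([ 0.50369637, -0.15772986,  0.06572881]), np.float64(0.0016731360913286172)) [ 0.50524047 -0.15727709  0.0674    ] [ 0.50404786 -0.15992968  0.0674    ]
tip (array([ 0.50384252, -0.15755629,  0.06774436]), np.float64(0.0017659144572651372)) [ 0.50229958 -0.15674717  0.0674    ] [ 0.50411379 -0.15834788  0.0674    ]
```

Call:
{"method": "jog_arm", "body": {"plan": [[[-0.1,-0.1,-0.5],0],[[0,0,-0.5],0],[[0,0,-0.4],0],[[0,0,-0.2],0],[[0,0,-0.2],0],[[0,0,0],0]]}}

```text
clock: 8.1
tcp_pos: [0.5014, -0.1596, 0.1766]
orientation: [-3.13, -0.27, 0.001]
contact_force: [0.4, -0.0, -1.8]
grip_width: 0.0231
```

Call:
{"method": "jog_arm", "body": {"plan": [[[0,0,-0.2],0],[[0,0,-0.1],0],[[0,0,0],0],[[0,0,0],0]]}}

```text
clock: 8.5
tcp_pos: [0.5016, -0.1597, 0.1739]
orientation: [3.13, 0.27, 0.0]
contact_force: [0.5, 0.1, -1.9]
grip_width: 0.0234
```

Nose is 3–4 mm below the bar's top with no contact, so it is in the hole. Down further, gently.

Call:
{"method": "jog_arm", "body": {"plan": [[[0,0,-0.2],0],[[0,0,-0.1],0],[[0,0,0],0],[[0,0,0],0]]}}

```text
clock: 8.9
tcp_pos: [0.5015, -0.1596, 0.1708]
orientation: [-3.13, -0.27, 0.0]
contact_force: [0.6, -0.0, -1.1]
grip_width: 0.0234
```

Call:
{"method": "jog_arm", "body": {"plan": [[[0,0,-0.1],0],[[0,0,-0.1],0],[[0,0,0],0],[[0,0,0],0]]}}

```text
clock: 9.3
tcp_pos: [0.5015, -0.1595, 0.1688]
orientation: [-3.13, -0.27, 0.0]
contact_force: [-0.6, 1.4, -2.3]
grip_width: 0.0234
```

Call:
{"method": "jog_arm", "body": {"plan": [[[0,0,-0.1],0],[[0,0,0],0],[[0,0,0],0]]}}

```text
clock: 9.6
tcp_pos: [0.5015, -0.1594, 0.1678]
orientation: [-3.13, -0.27, 0.0]
contact_force: [0.0, 1.9, -2.3]
grip_width: 0.0236
```

Call:
{"method": "jog_arm", "body": {"plan": [[[0,0,-0.1],0],[[0,0,0],0],[[0,0,0],0]]}}

```text
clock: 9.9
tcp_pos: [0.5016, -0.1594, 0.1674]
orientation: [-3.13, -0.27, -0.0]
contact_force: [-1.4, 2.2, 6.3]
grip_width: 0.0234
```

Contact with the plate at TCP z 0.1676, so home is TCP z ≈ 0.1356. Drag along base −y = (0.25, −0.968).

Call:
{"method": "jog_arm", "body": {"plan": [[[0.025,-0.097,0],0],[[0.05,-0.194,0],0],[[0.05,-0.194,0],0],[[0.05,-0.194,0],0],[[0.05,-0.194,0],0],[[0.05,-0.194,0],0],[[0,0,0],0]]}}

```text
clock: 10.6
tcp_pos: [0.5041, -0.1686, 0.1673]
orientation: [-3.128, -0.271, 0.002]
contact_force: [-4.3, 7.2, 9.2]
grip_width: 0.0237
```

Call:
{"method": "jog_arm", "body": {"plan": [[[0.05,-0.194,0],0],[[0.05,-0.194,0],0],[[0.05,-0.194,0],0],[[0.05,-0.194,0],0],[[0,0,0],0]]}}

```text
clock: 11.1
tcp_pos: [0.506, -0.1762, 0.1673]
orientation: [-3.128, -0.271, 0.002]
contact_force: [-3.8, 7.3, 9.5]
grip_width: 0.0238
```

Call:
{"method": "jog_arm", "body": {"plan": [[[0.05,-0.194,0],0],[[0.05,-0.194,0],0],[[0,0,0],0]]}}

```text
clock: 11.4
tcp_pos: [0.507, -0.1801, 0.1673]
orientation: [-3.127, -0.271, 0.002]
contact_force: [-5.4, 7.5, 9.4]
grip_width: 0.0232
```

Call:
{"method": "jog_arm", "body": {"plan": [[[0.035,-0.145,0],0],[[0.035,-0.145,0],0],[[0,0,0],0]]}}

```text
clock: 11.7
tcp_pos: [0.5077, -0.1829, 0.1673]
orientation: [-3.127, -0.271, 0.002]
contact_force: [-4.9, 8.6, 9.6]
grip_width: 0.0234
```

Call:
{"method": "jog_arm", "body": {"plan": [[[0.035,-0.145,0],0],[[0.035,-0.145,0],0],[[0,0,0],0]]}}

```text
clock: 12.0
tcp_pos: [0.5084, -0.1858, 0.1673]
orientation: [-3.127, -0.271, 0.002]
contact_force: [-4.5, 8.0, 10.1]
grip_width: 0.0238
```

Call:
{"method": "jog_arm", "body": {"plan": [[[0.035,-0.145,0],0],[[0.035,-0.145,0],0],[[0,0,0],0]]}}

```text
clock: 12.3
tcp_pos: [0.5091, -0.1886, 0.1673]
orientation: [-3.127, -0.271, 0.002]
contact_force: [-5.3, 7.7, 9.5]
grip_width: 0.0232
```

Call:
{"method": "jog_arm", "body": {"plan": [[[0.035,-0.145,0],0],[[0.035,-0.145,0],0],[[0,0,0],0]]}}

```text
clock: 12.6
tcp_pos: [0.5098, -0.1915, 0.1673]
orientation: [-3.127, -0.271, 0.002]
contact_force: [-4.0, 7.8, 8.6]
grip_width: 0.0234
```

Call:
{"method": "jog_arm", "body": {"plan": [[[0.035,-0.145,0],0],[[0.035,-0.145,0],0],[[0,0,0],0]]}}

```text
clock: 12.9
tcp_pos: [0.5106, -0.1946, 0.1673]
orientation: [-3.128, -0.271, 0.002]
contact_force: [-3.9, 7.0, 7.6]
grip_width: 0.023
```

Call:
{"method": "jog_arm", "body": {"plan": [[[0.035,-0.145,0],0],[[0.035,-0.145,0],0],[[0,0,0],0]]}}

```text
clock: 13.2
tcp_pos: [0.5114, -0.1986, 0.167]
orientation: [-3.129, -0.27, 0.001]
contact_force: [-1.2, 3.4, 0.8]
grip_width: 0.0234
```

Vertical force dropped from 8 N to 1 N, so the nose is at the socket's edge. A little further, then down.

Call:
{"method": "jog_arm", "body": {"plan": [[[0.04,-0.145,0],0],[[0,0,-0.1],0],[[0,0,-0.1],0],[[0,0,0],0]]}}

```text
clock: 13.6
tcp_pos: [0.5118, -0.201, 0.1646]
orientation: [3.13, 0.269, -0.0]
contact_force: [-0.4, 1.7, -2.7]
grip_width: 0.0238
```

In the socket, no vertical force. Ease on, looking for sideways force.

Call:
{"method": "jog_arm", "body": {"plan": [[[0.03,-0.1,-0.1],0],[[0,0,-0.1],0],[[0,0,0],0]]}}

```text
clock: 13.9
tcp_pos: [0.5121, -0.2019, 0.1627]
orientation: [3.13, 0.269, -0.0]
contact_force: [-1.5, 1.4, -2.0]
grip_width: 0.0239
```

Call:
{"method": "jog_arm", "body": {"plan": [[[0,0,-0.1],0],[[0,0,-0.1],0],[[0,0,0],0]]}}

```text
clock: 14.2
tcp_pos: [0.5122, -0.2019, 0.1608]
orientation: [3.13, 0.27, -0.0]
contact_force: [-0.5, 1.6, -2.5]
grip_width: 0.0233
```

Call:
{"method": "jog_arm", "body": {"plan": [[[0,0,-0.1],0],[[0,0,-0.1],0],[[0,0,0],0]]}}

```text
clock: 14.5
tcp_pos: [0.5122, -0.2018, 0.1587]
orientation: [3.13, 0.27, -0.0]
contact_force: [-1.1, 2.5, -2.6]
grip_width: 0.0233
```

Call:
{"method": "jog_arm", "body": {"plan": [[[0,0,-0.1],0],[[0,0,0],0]]}}

```text
clock: 14.7
tcp_pos: [0.5122, -0.2018, 0.1578]
orientation: [3.13, 0.269, -0.0]
contact_force: [-0.7, 2.4, -1.2]
grip_width: 0.0236
```

The full shank diameter is in. Continue down.

Call:
{"method": "jog_arm", "body": {"plan": [[[0,0,-0.15],0],[[0,0,-0.15],0],[[0,0,-0.15],0],[[0,0,-0.15],0],[[0,0,0],0]]}}

```text
clock: 15.2
tcp_pos: [0.5122, -0.2018, 0.1516]
orientation: [3.13, 0.27, -0.0]
contact_force: [-0.3, 1.1, -2.2]
grip_width: 0.0236
```

Call:
{"method": "jog_arm", "body": {"plan": [[[0,0,-0.15],0],[[0,0,-0.15],0],[[0,0,-0.15],0],[[0,0,-0.15],0],[[0,0,0],0]]}}

```text
clock: 15.7
tcp_pos: [0.5122, -0.2018, 0.1456]
orientation: [3.13, 0.27, -0.0]
contact_force: [-0.8, 1.5, -2.7]
grip_width: 0.0234
```

Call:
{"method": "jog_arm", "body": {"plan": [[[0,0,-0.15],0],[[0,0,-0.15],0],[[0,0,-0.15],0],[[0,0,0],0]]}}

```text
clock: 16.1
tcp_pos: [0.5122, -0.2018, 0.1412]
orientation: [3.13, 0.27, -0.0]
contact_force: [-1.1, 0.4, -2.2]
grip_width: 0.0238
```

Call:
{"method": "jog_arm", "body": {"plan": [[[0,0,-0.15],0],[[0,0,-0.15],0],[[0,0,-0.1],0],[[0,0,0],0]]}}

```text
clock: 16.5
tcp_pos: [0.5122, -0.2018, 0.1372]
orientation: [-3.13, -0.27, 0.0]
contact_force: [-1.3, 1.2, -3.6]
grip_width: 0.0236
```

Call:
{"method": "jog_arm", "body": {"plan": [[[0,0,-0.1],0],[[0,0,0],0],[[0,0,0],0]]}}

```text
clock: 16.8
tcp_pos: [0.5122, -0.2018, 0.1363]
orientation: [3.13, 0.269, 0.0]
contact_force: [-2.2, 1.7, -2.5]
grip_width: 0.0237
```

Call:
{"method": "jog_arm", "body": {"plan": [[[0,0,-0.1],0],[[0,0,0],0],[[0,0,0],0]]}}

```text
clock: 17.1
tcp_pos: [0.5122, -0.2018, 0.1355]
orientation: [3.13, 0.269, 0.0]
contact_force: [-2.0, 2.2, 0.6]
grip_width: 0.0234
```

The collar meets the bar right at the predicted height. A small seating press, a hold, then open.

Call:
{"method": "jog_arm", "body": {"plan": [[[0,0,-0.03],0],[[0,0,0],0],[[0,0,0],0],[[0,0,0],0]]}}

```text
clock: 17.5
tcp_pos: [0.5123, -0.2018, 0.1355]
orientation: [3.13, 0.269, 0.0]
contact_force: [-3.4, 2.7, 5.0]
grip_width: 0.0235
```

Call:
{"method": "jog_arm", "body": {"plan": [[[0,0,0],0],[[0,0,0],0],[[0,0,0],0],[[0,0,0],0],[[0,0,0],0],[[0,0,0],0],[[0,0,0],0],[[0,0,0],0]], "hand": 6}}

```text
clock: 18.3
tcp_pos: [0.5122, -0.2018, 0.1351]
orientation: [3.13, 0.269, 0.0]
contact_force: [0.2, -0.2, 0.7]
grip_width: 0.0601
```

Call:
{"method": "jog_arm", "body": {"plan": [[[0,0,1],0],[[0,0,2],0],[[0,0,3],0],[[0,0,3],0],[[0,0,2],0],[[0,0,0],0],[[0,0,0],0]]}}

```text
clock: 19.0
tcp_pos: [0.5122, -0.2018, 0.2458]
orientation: [3.129, 0.269, 0.002]
contact_force: [-0.7, 0.3, -1.0]
grip_width: 0.0601
```

```bash
python3 - <<'E'
from h import *
o=get_obs();print(o['clock'],o['tcp_pos'],o['contact_force'])
p=[.512,-.202,.06];L=[]
for n,w in [('scene',30),('side',30),('wrist',50)]:
    c=cal(n);im=grab_frame(n);save(n+'end',im)
    x,y=proj(c,p).astype(int);print(n,x,y,proj(c,[.512,-.202,.101])-[x-w,y-w])
    L.append(cv2.resize(im[y-w:y+w,x-w:x+w],(266,266),interpolation=cv2.INTER_CUBIC))
t=np.hstack(L);sc=cv2.imread('pics/scene0.png')[:,:,::-1];e=cv2.imread('pics/sceneend.png')[:,:,::-1]
save('end',np.vstack([t,cv2.resize(e,(798,598))[60:390]]))
E
```

```text
19.0 [ 0.51223226 -0.2018416   0.24576619] [-0.72923253  0.33597747 -1.01680069]
scene 156 200 [27.99524842 15.76382039]
side 222 286 [28.69185639 17.58742496]
wrist 251 188 [51.08971427 67.26083299]
```

View pics/end.png

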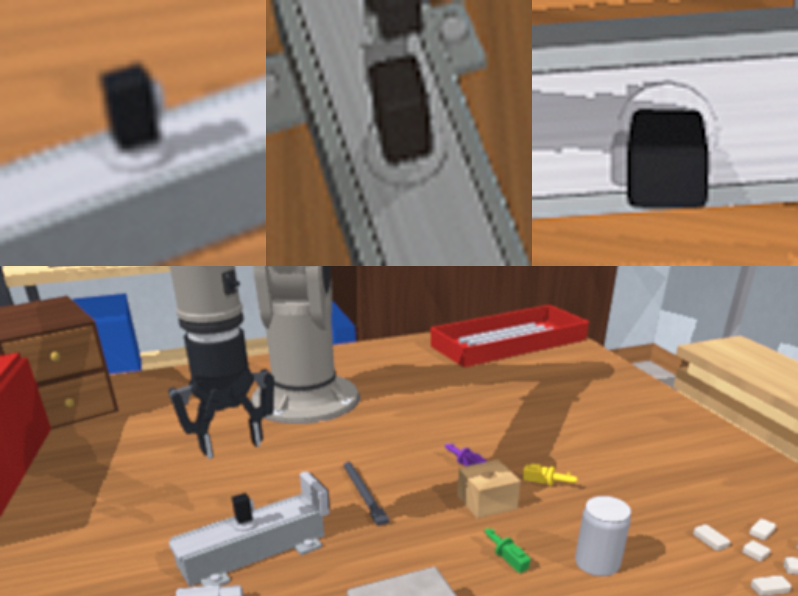

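The pin stands upright with its top within 1 px of the predicted spot. The collar is on the bar and the button is out, showing as a grey block left of the handle in the wrist crop at (620,158).

```bash
python3 -c "
from bench import *
print(hand_in())"
```

```text
the job is handed in; nothing more can be done
None
```

The pin is locked in the bench stop and the job is handed in, with about 19 s on the clock. No verdict came back.

- **Grasp:** I took the black pin from the rest across its button. The grip closed to 23.5 mm, so the button was flush.
- **Search:** I put the nose in the bar hole and dragged the bar about 43 mm towards base −y. There the vertical force fell from about 8 N to nearly zero and the pin dropped in.
- **Locking:** I pushed it home with the button held in. The collar met the bar at TCP z 0.1355, against a predicted 0.1356. I held that for 0.4 s, then opened the fingers and lifted clear.
- **Last checks:** The pictures show the pin upright with its collar on the bar and the button out. The gripper touches nothing. The highest force components I read at the ends of moves were about 10 N.

I did not pull on the pin to test the lock, and I did not measure whether the bystanders moved. Nothing came near the tin or stone, the force readings showed no unexpected contact, and the tin and chisel look unmoved in the final scene picture. That picture was cropped, so the stone and hammer are only partly visible in it.

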